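Seat the drilling template on the jig's twin pins and clamp it

TASK

Pick up the long drilling template by its grip bar, hang it over the two sprung pins of the drilling jig so that both holes go on together, and lower it until it lies fully home, flat on the seat. Find the pins gently, never pressing the template hard on the jig; then let go of it and swing the jig's clamp fully across so that its nose lies over the template. Leave everything else on the bench where it is.

Things in the scene. Friction and masses are not known exactly. Their poses are not given: they have to be found in the camera images.
- template: Long drilling template, loose: aluminium plate 56 (x) x 136 (y) x 8 mm, two 9.6 mm through holes on its y axis 42 mm either side of centre. Upright grip bar on top in the middle: 40 mm along x, 12 mm thick along y, 8 to 48 mm above the underside. About 0.2 kg. Origin: centre of underside, z up. Starts flat on the bench, bar up. May go on the jig either way round.
- jig: Drilling jig, fixed. z up, y along the line of its two upright pins. Origin: on the bench, under the pins' zero place, 15 mm to -y of the seat's centre. Seat: flat steel block 60 (x) x 160 (y) mm, top 30 mm above the bench, y -65 to 95 mm. Under it a base plate 12 mm high, x -62 to 38, y -70 to 100 mm. A swing clamp stands on its -x side.
- pins_zero (a point): Zero place of the middle between the two steel pins, at tip height (44 mm above the bench, 14 above the seat, 6 above a seated template); fixed to the jig. Pins: 8 mm diameter, tips chamfered to 7 mm, 84 mm apart along y. The real pair stands 4 to 26 mm from here towards the jig's +y (no shift in x): different every time, held by stiff friction, NOT reported.
- seat (a point): Centre of the seat's top, 30 mm above the bench. A push along y does not shift the pins (that takes about 80 N), but they are sprung downwards together: 5 N starts them moving, 8 N has them fully down (5 mm), then they are rigid. While a template pressing lightly on their tips slides along y, they spring up into its holes when these meet them.
- clamp (a joint): Swing clamp angle about its upright pivot, rad, clockwise from above. At 0 the flat nose (32 mm long, 9 wide, underside 40, top 46 mm above the bench, 2 mm clear of a template that is home) points along the jig's +y, beside the seat; at 1.571 (stop) along +x, over the template. Starts between -0.5 and 0.15, stays where left; drags with about 0.06 N m.
- clamp_knob (a point): Top centre of the clamp's upright round knob: 12 mm diameter, 46 to 82 mm above the bench, on a handle bar 9 mm wide (bar's top at 46 mm), 50 mm from the pivot axis. Moves with the clamp: at clamp 0 the handle points midway between the jig's -x and -y, at 1.571 midway between -x and +y.
- clamp_pivot (a point): Point on the clamp's pivot axis, 40 mm above the bench, at x -42, y +41 mm in the jig's frame.
- short_template: A shorter template of the same make that does not fit this jig (96 mm long, holes 52 mm apart), loose, to be left alone. It and the long one swap sides of the bench at random. Origin: centre of the underside.
- dome: Glass dust dome with a ball on top, 64 mm diameter, 62 mm high, loose. Origin: centre of the underside.
- wrench: Stainless steel case back wrench lying flat, about 180 by 60 by 8 mm, loose. Origin: underside, middle of its 150 mm handle.
- ring: Green plastic movement ring, 44 mm diameter, 12 mm high, loose. Origin: centre of the underside.
- tweezer_block: Aluminium tweezer block, 50 by 100 by 35 mm, with three tweezers standing in it up to 107 mm above the bench, loose. Origin: centre of the underside.
- loupe: Black eye loupe, 34 mm diameter, 30 mm high, loose. Origin: centre of the underside.
- screwdriver: Screwdriver lying on the bench, 130 mm long, loose. Origin: underside.
Mind the look-alikes: they are no part of the job. Leave any green or turquoise look-alike of the template alone.

How it is judged:
By the outcome, as a careful person would: the job done as asked, in the order asked, and still so for the second after the job is handed in, with the robot touching nothing.
It also fails if it takes over 72 s, if anything falls off the work surface, if the arm or the gripper's body presses on something with over 40 N, if the wrist force passes 120 N, or if a joint passes its speed limit or range.

ROBOT

A 6-joint arm with a two-finger parallel gripper is mounted at the origin on the work surface. World frame = base frame: x ahead of the robot, y to its left, z up, the work surface at z = 0. Lengths are in m, angles in rad, forces in N, time in s.
With the tool pointing down it reaches from about 0.3 to 0.775 m from the base axis. Payload 14.6 kg.
Tool frame: the origin (TCP) lies at the centre of the arm's flange, where the gripper is bolted on; the fingertips stand 199 mm ahead of it and the grasp point (between the pads) lies 180 mm ahead of it (bot.finger_overhang is the distance from the TCP to the fingertips, in m); z points along the fingers, y is the line along which they close (so a half turn about z gives the same grasp; the last joint's range is limited). The gripper opens to 94 mm and grips with 3 to 60 N. Pads are 16 mm wide; open, the fingers measure 119 mm over their backs; the gripper's body (75 mm by 177 mm) begins 78 mm behind the grasp point.
Start: joints at [1.075, 0.3, 1.521, -0, 1.321, -0.067], TCP at [0.229, 0.5, 0.405] pointing down, gripper open.
Joint ranges: [-3.03, 3.03], [-0.79, 2.21], [0.23, 2.52], [-1.04, 4.18], [0, 3.07], [-2.55, 2.55]. Speed limits (rad/s): [2.22, 2.22, 2.57, 3.14, 3.14, 3.14].

INTERFACE

Orientations are given as a unit quaternion [x, y, z, w].
In Python, from cell import bot, capture, calibration, job gives the robot as it stands. The module is installed in compiled form; this text tells all that it offers.
- The arm moves only by the tool carry_out, never from a script. Its arguments are lists of equal length, an entry for each row: "grip": the finger opening in mm, from 0 to 94; "travel": the shift along the world's x, y, z in units of 50 mm (1.0 is 50 mm), a list of three; "roll": the turn about the world's z in rad. A call has 1 to 10 rows; each row is the pose to reach, as a shift and turn from the pose commanded when the call began; what a row does not reach only later rows make up. A row lasts 1/8 s, in which the tool goes at most 62.5 mm and 10.7 degrees, less where a joint would pass 70% of its speed; a pose out of reach is approached as far as the arm can. A call with a gripper value outside its range is refused whole. The fingers move at their own pace and stop on an object; "grip_force" is the grip in N (left out, the last holds). Time passes only in rows, so rows that repeat a pose let the fingers close. It gives the time, the measured TCP pose, the force, the opening and the grip force at its end, in the units of the state.
- bot.read_state(): the state, without advancing time (a new reading comes with each control period).
- capture(name): name is "scene" or "side" or "wrist"; returns the picture (480x640x3 uint8, red, green, blue); there is no depth.
- calibration(name): a dict with "fovy" (degrees; the focal length in pixels is half the picture's height over the tangent of half this angle, whatever the lens; pixels are square), "cx", "cy" (the principal point, pixels), "k1" (the pictures are not rectified: a ray, as slopes to the right and down, at radius r is drawn at 1 + k1 r^2 times it, then the intrinsics apply), "position" and "rotation" of the camera in the world; the wrist camera has in their place "T_tool_cam" (4x4, takes a point from camera to tool coordinates, whose origin is the TCP and whose axes are the flange's). Camera axes: x right, y down, z forward; pixel columns grow to the right and rows downward; lengths in m; the calibration is good to about 2 mm. A picture is of the moment at which its call begins: read the wrist's pose just before it. calibration takes no time and is no camera call.
- job.hand_in(): hands the job in; it is judged then, once.
The state is a dict: "clock": time; "qpos": joint angles; "qd": joint speeds; "tau": joint torques, N m; "tool_pos": TCP position; "tool_rot": TCP orientation; "contact_force": force on the tool from outside, world axes, zero at the start; "wrist_torque": the same for the moment, N m; "finger_gap": finger opening in m; "finger_force": force on a finger pad.
Only numpy, scipy, OpenCV 4.12 (cv2) and the standard library are available. Lean on these libraries where they do the work, as an engineer would, in place of code of your own. Each camera call takes 0.05 s, during which the arm holds its last target. There are 200 camera calls.

## Working session

There is one attempt and no reset: what is moved stays moved. The work goes in short steps, Python scripts to look and compute and a tool call to move; the robot and the scene stay as the last step left them, time stands still between calls to the robot, and variables do not carry over. Pictures are saved under pics/ and viewed, at most 10 in all, crops included, and the job is handed in when it is done.

Besides the shell and the picture viewer there is one more tool, called after "Call:" in YAML: its name, and indented under it one key for each argument. carry_out: Moves the arm, as the interface text tells. Its arguments: {"type":"object","properties":{"grip":{"type":"array","items":{"type":"number"}},"travel":{"type":"array","items":{"type":"array","items":{"type":"number"}}},"roll":{"type":"array","items":{"type":"number"}},"grip_force":{"type":"number"}},"required":["grip","travel","roll"]}

```bash
mkdir -p pics
cat > h.py <<'E'
import numpy as np, cv2
from cell import bot, capture, calibration, job
from scipy.spatial.transform import Rotation as R
def cam(name, st=None):
    c=calibration(name); f=240/np.tan(np.radians(c["fovy"])/2)
    if name=="wrist":
        st=st or bot.read_state(); T=np.eye(4); T[:3,:3]=R.from_quat(st["tool_rot"]).as_matrix(); T[:3,3]=st["tool_pos"]
        T=T@np.array(c["T_tool_cam"]); return f,c,T[:3,3],T[:3,:3]
    r=np.array(c["rotation"]); 
    if r.shape!=(3,3): r=R.from_quat(r).as_matrix()
    return f,c,np.array(c["position"]),r
def pix2world(C,uv,z):
    f,c,p,r=C; K=np.array([[f,0,c["cx"]],[0,f,c["cy"]],[0,0,1.]])
    s=cv2.undistortPoints(np.array(uv,float).reshape(-1,1,2),K,np.array([c["k1"],0,0,0.])).reshape(-1,2)
    d=np.c_[s,np.ones(len(s))]@r.T
    return p+d*((z-p[2])/d[:,2])[:,None]
def world2pix(C,P):
    f,c,p,r=C; q=(np.atleast_2d(P)-p)@r; s=q[:,:2]/q[:,2:]; rr=(s**2).sum(1,keepdims=True)
    return s*(1+c["k1"]*rr)*f+[c["cx"],c["cy"]]
def save(n,im): cv2.imwrite("pics/"+n,im[...,::-1])
E
python3 - <<'E'
from h import *
s=bot.read_state(); print(s)
for n in("scene","side","wrist"): print(n,calibration(n))
save("scene.png",capture("scene")); save("wrist0.png",capture("wrist"))
E
```

```text
{'clock': 0.0, 'qpos': array([ 1.07538531e+00,  3.00478931e-01,  1.52158919e+00, -1.42365574e-05,
        1.32069178e+00, -6.65953296e-02]), 'qd': array([-0.00039657, -0.00215546, -0.0005472 ,  0.00024024, -0.00146835,
        0.00015045]), 'tau': array([-7.33244851e-04, -5.31812918e+01, -3.52722323e+01,  7.07701268e-02,
        2.44856853e-02, -1.41436362e-04]), 'tool_pos': array([0.22867243, 0.50017308, 0.40407847]), 'tool_rot': array([ 2.12767108e-01,  9.77102767e-01, -5.62645250e-04, -1.55225070e-04]), 'contact_force': array([-0.15316554, -0.43757591,  0.12781679]), 'wrist_torque': array([-0.04427499,  0.01380578,  0.03324471]), 'finger_force': 0.0, 'finger_gap': 0.09372841479257348}
scene {'fovy': 57.26796379841082, 'cx': 322.38944590417833, 'cy': 241.70366148036734, 'k1': -0.07819731477842108, 'position': array([0.96244313, 0.08679741, 0.86535477]), 'rotation': array([ 0.67357024,  0.67794676, -0.20512655, -0.21122124])}
side {'fovy': 51.94759930935327, 'cx': 322.5063709120098, 'cy': 240.9015237566493, 'k1': -0.09889353752986924, 'position': array([-0.0079205 , -0.5011893 ,  0.81490348]), 'rotation': array([ 0.86743853, -0.30724968,  0.12806802, -0.36979267])}
wrist {'fovy': 67.33700883541715, 'cx': 317.9972642961093, 'cy': 237.32314774759956, 'k1': -0.07194010791355478, 'T_tool_cam': array([[ 7.30622730e-04, -9.57526432e-01, -2.88344583e-01,
         8.43695473e-02],
       [ 9.99998712e-01,  2.87568284e-04,  1.57890102e-03,
         1.09937654e-03],
       [-1.42892070e-03, -2.88345365e-01,  9.57525409e-01,
         2.12301544e-02],
       [ 0.00000000e+00,  0.00000000e+00,  0.00000000e+00,
         1.00000000e+00]])}
```

View pics/scene.png

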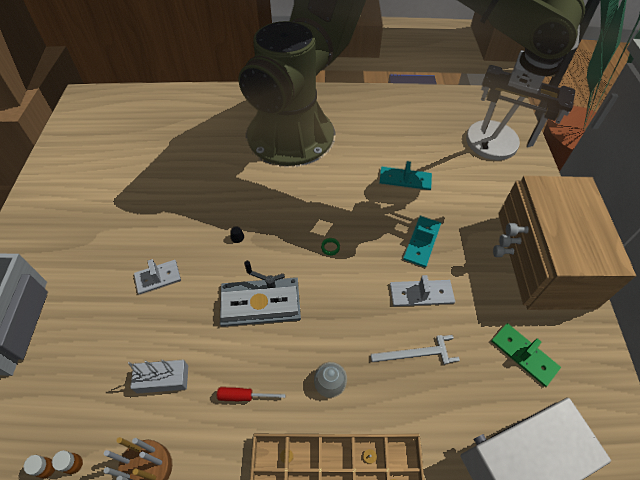

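The scene picture shows the long template at about (422,292), the short one at (157,276), and the jig at (260,300) with its knob near (248,267). I'll enlarge the template and the jig.

Run:
```python
from h import *
im=cv2.imread("pics/scene.png")
a=cv2.resize(im[250:340,205:315],None,fx=6,fy=6,interpolation=cv2.INTER_CUBIC)[:,:]
b=cv2.resize(im[265:315,380:465],None,fx=6,fy=6,interpolation=cv2.INTER_CUBIC)
print(a.shape,b.shape)
o=np.zeros((840,660,3),np.uint8);o[:540]=a;o[540:,:510]=b
cv2.imwrite("pics/c1.png",cv2.resize(o,None,fx=.714,fy=.714))
C=cam("scene")
print(pix2world(C,[[260,300],[422,300],[248,265]],.0))
print(pix2world(C,[[390,284],[452,281],[454,300],[394,305]],.008))
print(pix2world(C,[[221,285],[298,279],[299,315],[220,320]],.03))
```

```text
(540, 660, 3) (300, 510, 3)
[[ 5.28956523e-01 -4.24057309e-02  0.00000000e+00]
 [ 5.26312554e-01  3.13278186e-01  0.00000000e+00]
 [ 4.39897530e-01 -7.73339339e-02  1.11022302e-16]]
[[0.4910342  0.24419095 0.008     ]
 [0.48266143 0.38515215 0.008     ]
 [0.53018586 0.38202238 0.008     ]
 [0.54260707 0.24870151 0.008     ]]
[[ 0.50907806 -0.12523364  0.03      ]
 [ 0.49238095  0.04059412  0.03      ]
 [ 0.57761426  0.04553092  0.03      ]
 [ 0.59081385 -0.11675294  0.03      ]]
```

View pics/c1.png

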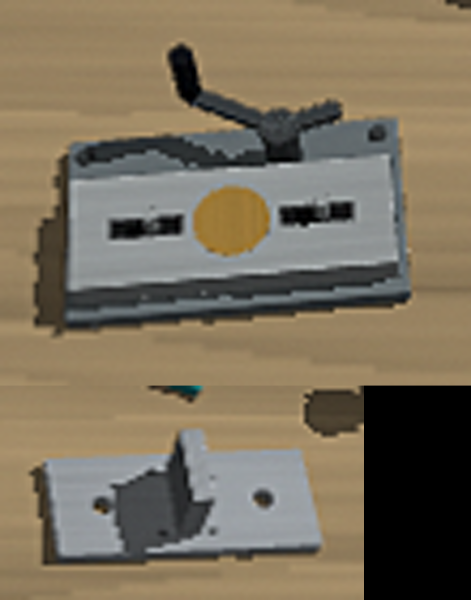

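Call:
carry_out:
  grip: [94, 94, 94, 94, 94, 94, 94, 94, 94, 94]
  travel:
    - [0, -1.2, 0]
    - [0, -2.4, 0]
    - [0.6, -3.7, 0]
    - [1.8, -3.7, 0]
    - [3, -3.7, 0]
    - [4.2, -3.7, 0]
    - [5.4, -3.7, 0]
    - [5.6, -3.7, 0]
    - [5.6, -3.7, 0]
    - [5.6, -3.7, 0]
  roll: [0.15, 0.3, 0.45, 0.51, 0.51, 0.51, 0.51, 0.51, 0.51, 0.51]

```text
clock: 1.35
tool_pos: [0.5075, 0.3155, 0.405]
tool_rot: [-0.041, 0.999, 0.0, 0.0]
contact_force: [-0.2, 0.0, -1.1]
finger_gap: 0.0936
finger_force: 0.0
```

Run:
```python
from h import *
s=bot.read_state(); print(s["clock"],s["tool_pos"],s["tool_rot"],R.from_quat(s["tool_rot"]).as_matrix()[:,1],s["contact_force"])
save("w1.png",capture("wrist"))
print(cam("wrist",s)[2])
```

```text
1.35 [0.50754882 0.31550676 0.40500164] [-4.10457719e-02  9.99157263e-01  7.09519913e-05  5.82844965e-05] [-8.20223705e-02  9.96630479e-01  1.36999731e-04] [-0.23428222  0.01787311 -1.09500777]
[0.42389081 0.30940998 0.38375948]
```

View pics/w1.png

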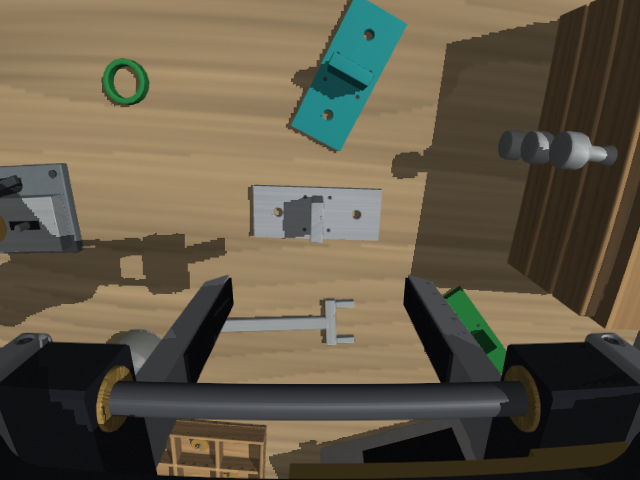

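The wrist picture shows the template at (316,213) with its holes at (278,212) and (357,214), and the bar top at about (318,220). I'll refine these by thresholding the plate and the holes.

Run:
```python
from h import *
s=bot.read_state(); C=cam("wrist",s); im=cv2.imread("pics/w1.png")
g=cv2.cvtColor(im,cv2.COLOR_BGR2GRAY)
def dark(u,v,r=7):
    w=g[v-r:v+r+1,u-r:u+r+1].astype(float); k=np.clip(110-w,0,None); y,x=np.mgrid[-r:r+1,-r:r+1]
    return u+(k*x).sum()/k.sum(), v+(k*y).sum()/k.sum()
h=[dark(278,212),dark(357,214)];print(h)
W=pix2world(C,h,.006);print(W,np.linalg.norm(W[1]-W[0]))
Q=pix2world(C,[[251,185],[381,190],[380,240],[250,237]],.008);print(Q,Q.mean(0), np.linalg.norm(Q[1]-Q[0]),np.linalg.norm(Q[3]-Q[0]))
d=W[1]-W[0];print("ang",np.arctan2(-d[0],d[1]))
for D in(Q[1]-Q[0],Q[2]-Q[3]):print(np.arctan2(-D[0],D[1]))
# jig corner visible
print(pix2world(C,[[65,163],[81,250]],.012))
```

```text
[(np.float64(281.59638009049775), np.float64(211.82760180995476)), (np.float64(356.9463806970509), np.float64(214.38605898123325))]
[[0.51245101 0.27830783 0.006     ]
 [0.50857288 0.35928517 0.006     ]] 0.08107014716625845
[[0.48583201 0.24486538 0.008     ]
 [0.47982803 0.38133688 0.008     ]
 [0.53459287 0.3875128  0.008     ]
 [0.54288247 0.24553955 0.008     ]] [0.51078385 0.31481365 0.008     ] 0.1366035058798612 0.05705444539703226
ang 0.047854993379217975
0.0439660287074115
0.05832223119645175
[[0.47624999 0.0465631  0.012     ]
 [0.57278856 0.05461534 0.012     ]]
```

Call:
carry_out:
  grip: [94, 94, 94, 94, 94, 10, 5, 5, 5, 5]
  travel:
    - [0.07, 0.01, -1.2]
    - [0.07, 0.01, -2.4]
    - [0.07, 0.01, -3.3]
    - [0.07, 0.01, -3.66]
    - [0.07, 0.01, -3.66]
    - [0.07, 0.01, -3.66]
    - [0.07, 0.01, -3.66]
    - [0.07, 0.01, -3.66]
    - [0.07, 0.01, -3.66]
    - [0.07, 0.01, -3.66]
  roll: [-0.034, -0.034, -0.034, -0.034, -0.034, -0.034, -0.034, -0.034, -0.034, -0.034]
  grip_force: 40

```text
clock: 2.65
tool_pos: [0.5122, 0.3157, 0.2217]
tool_rot: [-0.024, 1.0, 0.0, 0.0]
contact_force: [-0.3, -0.1, 0.2]
finger_gap: 0.0474
finger_force: 0.0
```

Call:
carry_out:
  grip: [5, 5, 5, 5, 5, 5, 5, 5, 5, 5]
  travel:
    - [0, 0, 0]
    - [0, 0, 0]
    - [0, 0, 0]
    - [0, 0, 0]
    - [0, 0, 0]
    - [0, 0, 0]
    - [0, 0, 0.4]
    - [0, 0, 1.2]
    - [0, 0, 2]
    - [0, 0, 2]
  roll: [0, 0, 0, 0, 0, 0, 0, 0, 0, 0]

```text
clock: 3.9
tool_pos: [0.5123, 0.3159, 0.326]
tool_rot: [-0.024, 1.0, 0.002, 0.003]
contact_force: [0.3, 0.3, -2.8]
finger_gap: 0.0121
finger_force: 40.0
```

Run:
```python
from h import *
s=bot.read_state(); print(s["clock"],s["tool_pos"],s["tool_rot"],s["contact_force"],s["wrist_torque"],s["finger_gap"],s["finger_force"])
save("w2.png",capture("wrist"))
# predicted jig in world from scene corners and corner measurement
J=lambda o,a,p:np.array([o[0]+np.cos(a)*p[0]-np.sin(a)*p[1],o[1]+np.sin(a)*p[0]+np.cos(a)*p[1]])
C=cam("scene")
uv=[[p[0]/.714/6+205,p[1]/.714/6+250] for p in ((68,181),(391,153),(397,265),(66,293))]
W=pix2world(C,uv,.03);print(uv,W,W.mean(0),np.linalg.norm(W[1]-W[0]),np.linalg.norm(W[3]-W[0]))
for i,j in((0,1),(3,2)): d=W[j]-W[i];print(np.arctan2(-d[0],d[1]))
```

```text
3.9 [0.51233206 0.31586731 0.32602953] [-0.02363197  0.99971533  0.00152412  0.00290895] [ 0.32566005  0.31686915 -2.80754417] [ 0.03572783 -0.02769086 -0.00998143] 0.012112484271064723 39.99933958053589
[[220.87301587301587, 292.250233426704], [296.26984126984127, 285.7142857142857], [297.6704014939309, 311.8580765639589], [220.40616246498598, 318.3940242763772]] [[ 0.52665049 -0.12321983  0.03      ]
 [ 0.50896509  0.03743077  0.03      ]
 [ 0.57052537  0.04254165  0.03      ]
 [ 0.58721642 -0.11637354  0.03      ]] [ 0.54833934 -0.03990524  0.03      ] 0.16162112077369042 0.060951643168439054
0.1096446584030892
0.10464746052858939
```

View pics/w2.png

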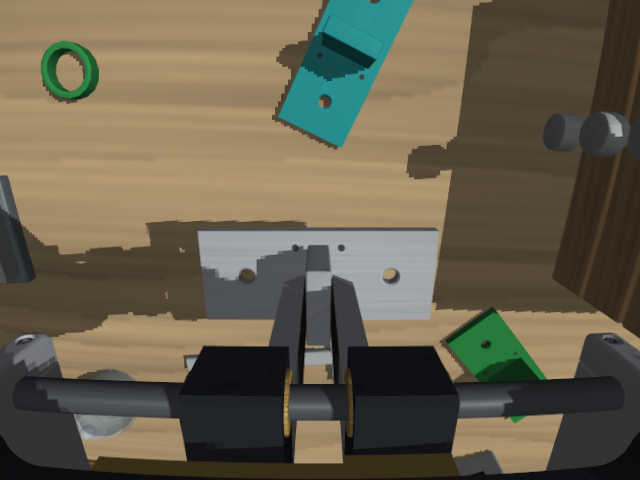

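The template is held square, with its holes at about (247,275) and (391,275). Next I'll put the camera over the jig.

Call:
carry_out:
  grip: [5, 5, 5, 5, 5, 5, 5, 5, 5, 5]
  travel:
    - [0.2, -0.6, 0.4]
    - [0.6, -1.7, 0.4]
    - [1, -2.8, 0.4]
    - [1.4, -3.9, 0.4]
    - [1.8, -5, 0.4]
    - [2.2, -6, 0.4]
    - [2.55, -6.8, 0.4]
    - [2.55, -7.1, 0.4]
    - [2.55, -7.1, 0.4]
    - [2.55, -7.1, 0.4]
  roll: [0.02, 0.04, 0.059, 0.059, 0.059, 0.059, 0.059, 0.059, 0.059, 0.059]

```text
clock: 5.2
tool_pos: [0.6394, -0.038, 0.3414]
tool_rot: [-0.054, 0.999, 0.0, -0.0]
contact_force: [-0.3, -0.7, -2.0]
finger_gap: 0.012
finger_force: 40.0
```

Run:
```python
from h import *
s=bot.read_state(); print(s["clock"],s["tool_pos"],s["tool_rot"],s["contact_force"])
im=capture("wrist"); save("w3.png",im)
np.save("w3.npy",np.r_[s["tool_pos"],s["tool_rot"]])
```

```text
5.2 [ 0.63939464 -0.03803611  0.34140765] [-5.36232776e-02  9.98561179e-01  1.65141766e-04 -2.96601497e-04] [-0.27296925 -0.6713155  -1.97929029]
```

View pics/w3.png

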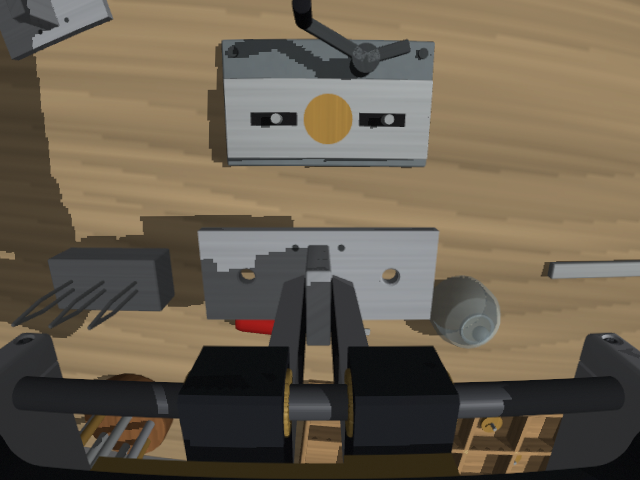

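The pins stand at about (276,118) and (389,119), the seat disc at (328,119), the template holes at (247,275) and (391,275), the knob top at (303,10) and the pivot at (366,57). I'll refine by enlarging.

Run:
```python
from h import *
im=cv2.imread("pics/w3.png"); k=dict(interpolation=cv2.INTER_CUBIC)
o=np.zeros((600,800,3),np.uint8)
o[:200]=cv2.resize(im[105:135,240:360],(800,200),**k)
o[200:400]=cv2.resize(im[105:135,345:465][:, :],(800,200),**k)
o[400:,:400]=cv2.resize(im[260:290,217:277],(400,200),**k)
o[400:,400:]=cv2.resize(im[260:290,361:421],(400,200),**k)
cv2.imwrite("pics/c3.png",o)
```

```text
(no output)
```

View pics/c3.png

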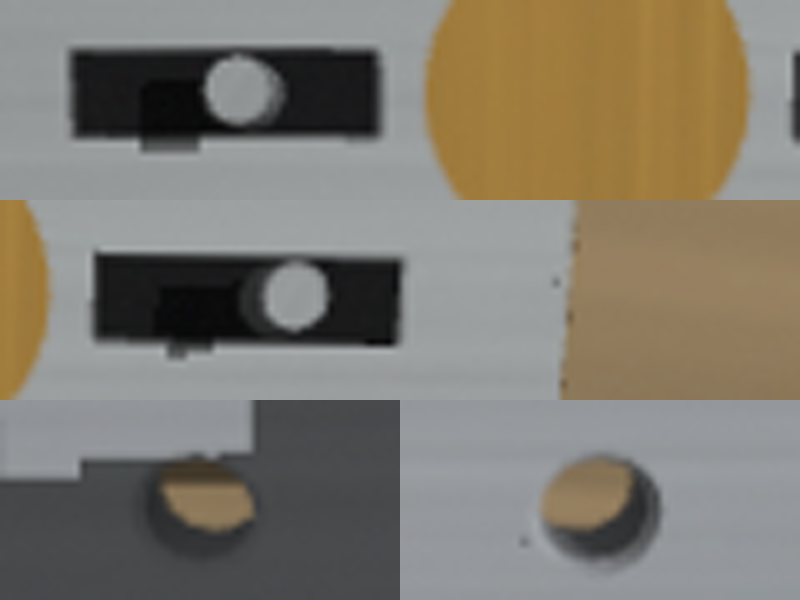

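```bash
cat > m.py <<'E'
from h import *
v=np.load("w3.npy"); s=dict(tool_pos=v[:3],tool_rot=v[3:]); C=cam("wrist",s)
P=pix2world(C,[[275.3,117.9],[389.1,119.1]],.044)
H=pix2world(C,[[246.4,275.6],[390.6,276.7]],v[2]-.222+.008)
for W in(P,H):
    d=W[1]-W[0]; print(W, W.mean(0),np.linalg.norm(d),np.arctan2(-d[0],d[1]))
print("hole mid rel tcp",H.mean(0)-v[:3],"move",(P.mean(0)-H.mean(0))/.05, "tool ang",[np.arctan2(-m[0],m[1]) for m in [R.from_quat(v[3:]).as_matrix()[:,1]]])
S=pix2world(C,[[273.3,118.5],[381.8,119.2]],.03);print("slots",S,S.mean(0),np.linalg.norm(S[1]-S[0]))
print("knob",pix2world(C,[[303,8]],.082),"pivot",pix2world(C,[[366,55]],.046))
print(world2pix(C,np.c_[P.mean(0)[None,:2],.044]))
E
python3 m.py
```

```text
[[ 0.5509979  -0.07773622  0.044     ]
 [ 0.54266166  0.00552954  0.044     ]] [ 0.54682978 -0.03610334  0.044     ] 0.08368200597544674 0.0997835445124001
[[ 0.64114142 -0.07833994  0.12740765]
 [ 0.63288464  0.00488714  0.12740765]] [ 0.63701303 -0.0367264   0.12740765] 0.08363565074340351 0.09888427962870945
hole mid rel tcp [-0.00238161  0.00130971 -0.214     ] move [-1.80366503  0.01246124 -1.66815296] tool ang [np.float64(0.10729792121810215)]
slots [[ 0.55135131 -0.08083382  0.03      ]
 [ 0.54272507  0.00252955  0.03      ]] [ 0.54703819 -0.03915214  0.03      ] 0.08380849314034589
knob [[ 0.48655491 -0.06225939  0.082     ]] pivot [[ 0.50145064 -0.01767896  0.046     ]]
[[332.31476892 118.28105751]]
```

Call:
carry_out:
  grip: [5, 5, 5, 5, 5, 5]
  travel:
    - [-0.9, 0.01, 0]
    - [-1.8, 0.01, -0.2]
    - [-1.8, 0.01, -0.8]
    - [-1.8, 0.01, -1.2]
    - [-1.8, 0.01, -1.3]
    - [-1.8, 0.01, -1.3]
  roll: [0, 0, 0, 0, 0, 0]

```text
clock: 6.0
tool_pos: [0.5498, -0.0383, 0.2771]
tool_rot: [-0.053, 0.999, -0.0, 0.0]
contact_force: [1.1, 0.7, -1.7]
finger_gap: 0.0116
finger_force: 40.0
```

Run:
```python
from h import *
s=bot.read_state(); print(s["clock"],s["tool_pos"],s["tool_rot"],s["contact_force"],s["wrist_torque"])
v=np.load("w3.npy");print("rest to target mm",1e3*(v[:2]+np.array([-1.80366503,0.01246124])*.05-s["tool_pos"][:2]))
m=R.from_quat(s["tool_rot"]).as_matrix();print(np.arctan2(-m[0,1],m[1,1]),m[:,2])
save("w4.png",capture("wrist")); im=cv2.imread("pics/w4.png")
o=np.hstack([cv2.resize(im[250:300,215:280],None,fx=6,fy=6,interpolation=cv2.INTER_CUBIC),cv2.resize(im[250:300,358:423],None,fx=6,fy=6,interpolation=cv2.INTER_CUBIC)])
cv2.imwrite("pics/c4.png",o); print(o.shape)
```

```text
6.0 [ 0.54978504 -0.03830284  0.27706043] [-5.34694848e-02  9.98569475e-01 -2.34881420e-05  1.34750397e-04] [ 1.13192638  0.66040038 -1.65523817] [ 0.0409459  -0.03080995 -0.02056417]
rest to target mm [-0.57364674  0.88979036]
0.10698998417438642 [ 2.71627065e-04 -3.24990146e-05 -9.99999963e-01]
(300, 780, 3)
```

View pics/c4.png

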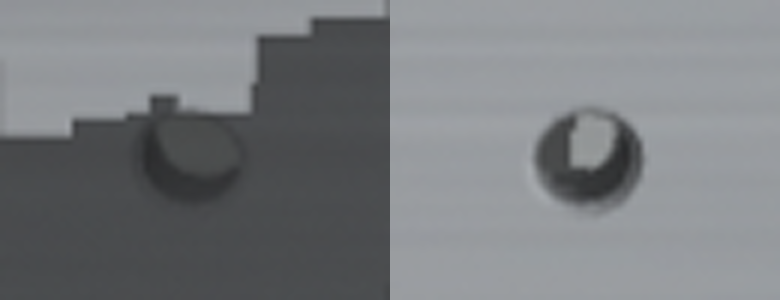

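Call:
carry_out:
  grip: [5, 5, 5, 5, 5, 5, 5]
  travel:
    - [-0.012, 0.018, 0]
    - [-0.012, 0.018, -0.08]
    - [-0.012, 0.018, -0.16]
    - [-0.012, 0.018, -0.22]
    - [-0.012, 0.018, -0.27]
    - [-0.012, 0.018, -0.27]
    - [-0.012, 0.018, -0.27]
  roll: [0, 0, 0, 0, 0, 0, 0]

```text
clock: 6.92
tool_pos: [0.5491, -0.0379, 0.2632]
tool_rot: [-0.053, 0.999, -0.0, 0.0]
contact_force: [-0.1, 0.5, -2.1]
finger_gap: 0.0116
finger_force: 40.0
```

Run:
```python
from h import *
s=bot.read_state(); print(s["clock"],s["tool_pos"],s["contact_force"],s["wrist_torque"])
v=np.load("w3.npy");print("rest to target mm",1e3*(v[:2]+np.array([-1.80366503,0.01246124])*.05-s["tool_pos"][:2]))
```

```text
6.925 [ 0.5491108  -0.0379216   0.26321354] [-0.09851025  0.46980475 -2.14026151] [0.10472808 0.00571455 0.01276003]
rest to target mm [0.10059391 0.50854803]
```

Call:
carry_out:
  grip: [5, 5, 5, 5]
  travel:
    - [0, 0, -0.03]
    - [0, 0, -0.06]
    - [0, 0, -0.06]
    - [0, 0, -0.06]
  roll: [0, 0, 0, 0]

```text
clock: 7.42
tool_pos: [0.5491, -0.0379, 0.2602]
tool_rot: [-0.053, 0.999, -0.0, 0.0]
contact_force: [-0.1, -0.3, -1.2]
finger_gap: 0.0118
finger_force: 40.0
```

Call:
carry_out:
  grip: [5, 5, 5, 5, 5]
  travel:
    - [0, 0, -0.04]
    - [0, 0, -0.08]
    - [0, 0, -0.11]
    - [0, 0, -0.13]
    - [0, 0, -0.13]
  roll: [0, 0, 0, 0, 0]

```text
clock: 8.05
tool_pos: [0.5491, -0.0379, 0.2536]
tool_rot: [-0.053, 0.999, 0.0, -0.0]
contact_force: [-0.5, -0.7, -3.1]
finger_gap: 0.0117
finger_force: 40.0
```

Run:
```python
from h import *
s=bot.read_state(); print(s["clock"],s["tool_pos"],s["contact_force"],s["wrist_torque"])
```

```text
8.05 [ 0.54907271 -0.03791025  0.25355484] [-0.45368015 -0.69593022 -3.07390322] [0.05774094 0.02273581 0.01236549]
```

Call:
carry_out:
  grip: [5, 5, 5]
  travel:
    - [0, 0, -0.015]
    - [0, 0, -0.03]
    - [0, 0, -0.03]
  roll: [0, 0, 0]

```text
clock: 8.43
tool_pos: [0.5491, -0.0379, 0.2521]
tool_rot: [-0.053, 0.999, 0.0, -0.0]
contact_force: [-0.2, -0.1, -3.1]
finger_gap: 0.0118
finger_force: 40.0
```

Call:
carry_out:
  grip: [5, 5, 5]
  travel:
    - [0, 0, -0.01]
    - [0, 0, -0.01]
    - [0, 0, -0.01]
  roll: [0, 0, 0]

```text
clock: 8.8
tool_pos: [0.5491, -0.0379, 0.2516]
tool_rot: [-0.053, 0.999, 0.0, -0.0]
contact_force: [0.2, -0.5, -2.3]
finger_gap: 0.012
finger_force: 40.0
```

Call:
carry_out:
  grip: [5, 5, 5]
  travel:
    - [0, 0, -0.01]
    - [0, 0, -0.01]
    - [0, 0, -0.01]
  roll: [0, 0, 0]

```text
clock: 9.18
tool_pos: [0.5491, -0.0379, 0.2516]
tool_rot: [-0.053, 0.999, -0.0, 0.0]
contact_force: [-3.3, 0.3, 5.4]
finger_gap: 0.0119
finger_force: 40.0
```

Run:
```python
from h import *
s=bot.read_state(); print(s["clock"],s["tool_pos"],s["contact_force"],s["wrist_torque"])
```

```text
9.175 [ 0.54908728 -0.03790648  0.25159461] [-3.27383041  0.32655611  5.40238543] [ 0.18594698  0.61109874 -0.0219075 ]
```

Call:
carry_out:
  grip: [5, 40, 40, 40, 40, 40, 40, 40, 40, 40]
  travel:
    - [0, 0, 0.01]
    - [0, 0, 0.01]
    - [0, 0, 0.01]
    - [0, 0, 0.01]
    - [0, 0, 0.01]
    - [0, 0, 0.3]
    - [0, 0, 1]
    - [0, 0, 2]
    - [0, 0, 2.4]
    - [0, 0, 2.4]
  roll: [0, 0, 0, 0, 0, 0, 0, 0, 0, 0]

```text
clock: 10.42
tool_pos: [0.549, -0.0379, 0.3732]
tool_rot: [-0.053, 0.999, -0.0, 0.002]
contact_force: [0.4, -1.0, -0.7]
finger_gap: 0.0399
finger_force: 0.0
```

Run:
```python
from h import *
s=bot.read_state(); print(s["clock"],s["tool_pos"],s["contact_force"],s["finger_gap"])
im=capture("wrist"); save("w5.png",im)
np.save("w5.npy",np.r_[s["tool_pos"],s["tool_rot"]])
```

```text
10.425 [ 0.54898835 -0.0378713   0.37324338] [ 0.40598482 -0.97251917 -0.73769526] 0.03989176094038803
```

View pics/w5.png

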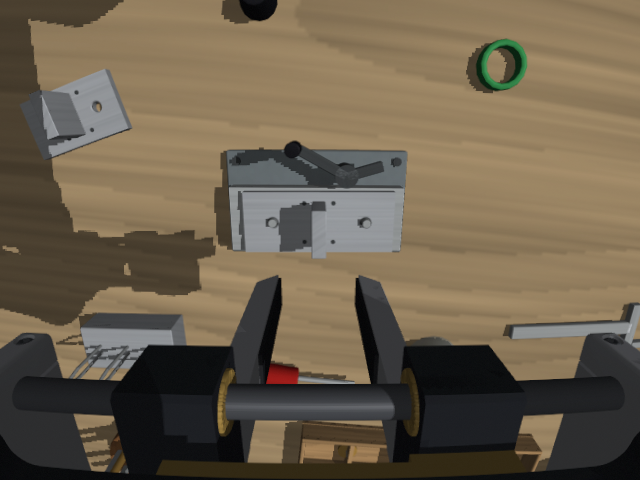

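The template lies on the seat, with a pin showing through each hole at (272,223) and (365,222). The knob top is at (292,149), the pivot at (345,172) and the nose at (383,165), still off the template.

Run:
```python
from h import *
v=np.load("w5.npy"); s=dict(tool_pos=v[:3],tool_rot=v[3:]); C=cam("wrist",s)
P=pix2world(C,[[272.5,222.5],[365.5,222]],.044); print(P.mean(0),np.linalg.norm(P[1]-P[0]), "vs tcp y -.0379")
d=P[1]-P[0]; a=np.arctan2(-d[0],d[1]); print("a",a)
K=pix2world(C,[[292,149]],.082)[0]; V=pix2world(C,[[345,171]],.048)[0]
a=.102; y=np.array([-np.sin(a),np.cos(a)]); x=np.array([np.cos(a),np.sin(a)])
piv=np.array([.547,-.0391])-.042*x+.026*y
r=K[:2]-piv; print("knob",K,"pivot meas",V,"calc",piv,"r",np.linalg.norm(r),np.linalg.norm(K-V))
r2=r-y*.0; phi=np.arctan2(r[1],r[0])-a; th=-(phi+3*np.pi/4); print("clamp",th)
b=-.0013*y  # bias correction along y
for t in [th]+list(np.linspace(th,1.571,9))[1:]:
    ph=-3*np.pi/4-t+a; k=piv+b+.05*np.array([np.cos(ph),np.sin(ph)]); print(round(t,2),k.round(4),((k-v[:2])/.05).round(2))
print(bot.read_state()["qpos"])
```

```text
[ 0.54521743 -0.03631381  0.044     ] 0.0821213393855746 vs tcp y -.0379
a 0.11230070089878932
knob [ 0.48245232 -0.06309793  0.082     ] pivot meas [ 0.49781841 -0.01956761  0.048     ] calc [ 0.50257089 -0.01751171] r 0.049828313361944744 0.057332413591269775
clamp -0.26777743544634225
-0.27 [ 0.4825 -0.0645] [-1.33 -0.53]
-0.04 [ 0.4726 -0.0587] [-1.53 -0.42]
0.19 [ 0.4643 -0.0508] [-1.69 -0.26]
0.42 [ 0.458  -0.0413] [-1.82 -0.07]
0.65 [ 0.4541 -0.0305] [-1.9   0.15]
0.88 [ 0.4527 -0.0191] [-1.93  0.38]
1.11 [ 0.454  -0.0077] [-1.9  0.6]
1.34 [0.4578 0.0031] [-1.82  0.82]
1.57 [0.4639 0.0128] [-1.7   1.01]
[-1.35486352e-01  3.28857649e-01  1.56201497e+00  2.83389404e-05
  1.24967742e+00 -1.81247306e+00]
```

Call:
carry_out:
  grip: [30, 30, 30, 30, 30, 30, 30]
  travel:
    - [-0.7, -0.3, 0]
    - [-1.33, -0.53, 0]
    - [-1.33, -0.53, 0]
    - [-1.33, -0.53, -0.9]
    - [-1.33, -0.53, -1.6]
    - [-1.33, -0.53, -1.8]
    - [-1.33, -0.53, -1.8]
  roll: [0.17, 0.34, 0.5, 0.5, 0.5, 0.5, 0.5]

```text
clock: 11.35
tool_pos: [0.4826, -0.0644, 0.281]
tool_rot: [-0.298, 0.954, 0.0, -0.0]
contact_force: [-1.1, 0.2, 0.1]
finger_gap: 0.0299
finger_force: 0.0
```

Run:
```python
from h import *
s=bot.read_state(); print(s["clock"],s["tool_pos"],s["contact_force"],s["finger_gap"],s["qpos"][5])
im=capture("wrist")[150:450,170:470]; save("w6.png",cv2.resize(im,None,fx=2,fy=2))
```

```text
11.35 [ 0.48264611 -0.06440738  0.28097569] [-1.07194183  0.24059993  0.12161458] 0.02988534935362215 -2.3848678545873128
```

View pics/w6.png

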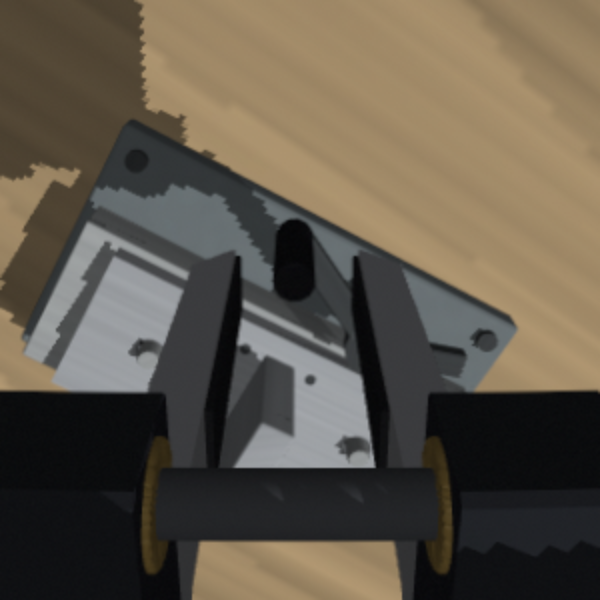

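The knob top, at (293,280), sits centred between the fingertips. I'll descend and narrow the gap around it.

Call:
carry_out:
  grip: [30, 30, 14, 14, 14, 14]
  travel:
    - [0, 0, -0.25]
    - [0, 0, -0.5]
    - [0, 0, -0.5]
    - [0, 0, -0.5]
    - [0, 0, -0.5]
    - [0, 0, -0.5]
  roll: [0, 0, 0, 0, 0, 0]
  grip_force: 5

```text
clock: 12.15
tool_pos: [0.4826, -0.0644, 0.2564]
tool_rot: [-0.298, 0.954, -0.0, 0.0]
contact_force: [0.5, 0.0, -0.7]
finger_gap: 0.014
finger_force: 0.0
```

Call:
carry_out:
  grip: [14, 14, 14, 14, 14, 14, 14, 14, 14, 14]
  travel:
    - [-0.1, 0.05, 0]
    - [-0.2, 0.11, 0]
    - [-0.28, 0.19, 0]
    - [-0.36, 0.27, 0]
    - [-0.43, 0.36, 0]
    - [-0.49, 0.46, 0]
    - [-0.54, 0.57, 0]
    - [-0.57, 0.68, 0]
    - [-0.59, 0.8, 0]
    - [-0.6, 0.91, 0]
  roll: [0, -0.05, -0.1, -0.15, -0.2, -0.25, -0.3, -0.37, -0.43, -0.5]

```text
clock: 13.4
tool_pos: [0.4522, -0.0187, 0.2561]
tool_rot: [-0.052, 0.999, -0.0, -0.0]
contact_force: [-0.2, -2.3, -0.3]
finger_gap: 0.014
finger_force: 0.7
```

Call:
carry_out:
  grip: [14, 14, 14, 14, 14, 14]
  travel:
    - [0.01, 0.11, 0]
    - [0.03, 0.22, 0]
    - [0.06, 0.33, 0]
    - [0.11, 0.44, 0]
    - [0.17, 0.54, 0]
    - [0.23, 0.63, 0]
  roll: [-0.06, -0.12, -0.2, -0.28, -0.36, -0.44]

```text
clock: 14.15
tool_pos: [0.4637, 0.0128, 0.2561]
tool_rot: [0.167, 0.986, -0.0, -0.0]
contact_force: [-0.6, -1.7, -0.5]
finger_gap: 0.0137
finger_force: 0.8
```

Call:
carry_out:
  grip: [14, 14, 14]
  travel:
    - [0.02, 0.03, 0]
    - [0.02, 0.03, 0]
    - [0.02, 0.03, 0]
  roll: [0, 0, 0]

```text
clock: 14.52
tool_pos: [0.4646, 0.0139, 0.256]
tool_rot: [0.165, 0.986, -0.0, -0.001]
contact_force: [-3.6, -3.4, 2.1]
finger_gap: 0.0141
finger_force: 2.4
```

Force is rising, so I'll nudge a little more to confirm the stop.

Call:
carry_out:
  grip: [14, 14, 14]
  travel:
    - [0.02, 0.02, 0]
    - [0.02, 0.02, 0]
    - [0.02, 0.02, 0]
  roll: [0, 0, 0]

```text
clock: 14.9
tool_pos: [0.4653, 0.0146, 0.2559]
tool_rot: [0.165, 0.986, -0.001, -0.001]
contact_force: [-8.0, -8.1, 4.2]
finger_gap: 0.0152
finger_force: 5.0
```

Call:
carry_out:
  grip: [30, 30, 30, 30, 30, 30, 30, 30, 30, 30]
  travel:
    - [0, 0, 0]
    - [0, 0, 0]
    - [0, 0, 0]
    - [0, 0, 0.5]
    - [0, 0, 1.5]
    - [0, 0, 2.4]
    - [1, -0.6, 2.6]
    - [2, -1.1, 2.6]
    - [2, -1.1, 2.6]
    - [2, -1.1, 2.6]
  roll: [0, 0, 0, 0, 0, 0, 0.2, 0.4, 0.4, 0.4]

```text
clock: 16.15
tool_pos: [0.5658, -0.0397, 0.3857]
tool_rot: [-0.033, 0.999, 0.0, -0.0]
contact_force: [-0.8, 0.1, -0.3]
finger_gap: 0.0305
finger_force: 0.0
```

Run:
```python
from h import *
s=bot.read_state(); print(s["clock"],s["tool_pos"],s["contact_force"])
im=capture("wrist"); save("w7.png",im)
```

```text
16.15 [ 0.5657565  -0.03969459  0.38569739] [-0.81417034  0.09284942 -0.32863938]
```

View pics/w7.png

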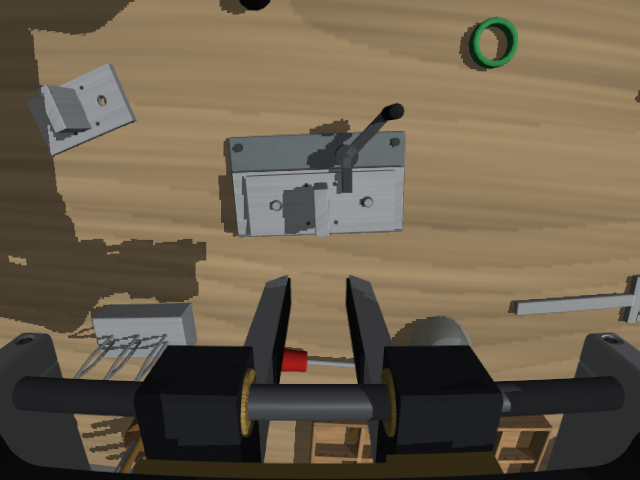

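The nose now points straight across at (346,180), over the seated template. Both pins show in the holes at (276,205) and (367,202), and the rest of the bench looks undisturbed.

```bash
python3 -c "
from cell import job
print(job.hand_in())"
```

```text
the job is handed in; nothing more can be done
None
```

The long template lies home on both pins, released, and the clamp is swung to its stop with the nose over the template; I handed the job in at about 16 s, and the highest force I read on the jig was about 12 N, when the clamp met its stop.

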